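# Hold the ingredient bin's spring flap open for refilling

### The job

Someone left the mixing spatula lying across the flap of the empty ingredient bin, which I am about to refill. With the flap still shut, take the spatula off and lay it level in the two notches of the blue tool rest, its balance point about midway between them, and let go of it; then lift the flap, which springs shut by itself, and hold it open at 60 degrees for me: finish with the arm still holding it there. Leave the jug, the scale and the mould where they stand.

Things in the scene. Friction and masses are not known exactly. Their poses are not given: they have to be found in the camera images.
- bin: White ingredient bin, 240 (x) x 240 (y) x 148 mm high including its lid, walls 4 mm, on non-slip feet: it does not move. Origin: centre of its underside; z up. The top is one flat face 148 mm up: a fixed rear cover 70 mm deep along the -x side (towards the robot) and a hinged blue-grey flap over the rest, so the flap's free edge is on the bin's +x side, away from the robot, and it opens towards the robot.
- flap (a joint): Opening angle of the flap in rad: 0 shut (start), 1.047 = 60 degrees open, stop at 1.9. A hinge spring and the flap's weight (about 0.3 kg) always drive it shut: about 0.5 to 0.65 N m about the hinge at any angle up to 60 degrees, i.e. some 3 to 5 N at the handle.
- flap_hinge (a point): Middle of the flap's hinge axis. The axis lies along the bin's y, 50 mm to the bin's -x side of its origin and 144 mm up. Flap panel 8 mm thick (top 4 mm above the axis), 244 mm wide, free edge 179 mm from the axis.
- flap_handle (a point): Middle of the black bow handle on the flap: a round bar 14 mm thick and 110 mm long, parallel to the hinge, on a post at each end; its centre line is 35 mm above the flap's top face and 145 mm out from the hinge axis (measured along the flap). Turns with the flap. Flap shut: 183 mm above the table.
- spatula: Mixing spatula about 0.13 kg, 250 mm long. Its x axis runs along it towards the blade. Origin: underside, at the balance point. Wooden handle 22 mm wide and 16 mm high, from 109 mm behind the origin (-x) to 71 mm ahead; pink blade 52 mm wide and 8 mm thick, from 65 to 141 mm ahead. Starts flat on the shut flap, lying roughly along the hinge, between hinge and handle.
- rest: Heavy blue ceramic tool rest that does not move, base 120 (x) x 80 (y) x 8 mm. Origin: centre of its underside; z up; the tool lies along its x axis, either way round. Two upright walls 8 mm thick stand at x = -38 and +38 mm, each with a notch 38 mm wide in the middle: notch floor 40 mm up, cheeks to 58 mm up. Between the walls there is nothing above the base but a 5 mm rim along its two long sides.
- jug: Clear measuring jug, 100 mm across the mouth, 130 mm high, with a handle, loose. Origin: centre of its underside. To be left alone.
- scale: Flat digital scale 160 x 210 x 18 mm with a steel top, loose. Origin: centre of its underside. To be left alone.
- mould: Pink mould tray with 15 hollows, 150 x 230 x 30 mm, loose. Origin: centre of its underside. To be left alone.
Things that resemble listed ones, but are neither listed nor needed, are in the scene too. Of the things shaped like the rest, the blue one is meant.

How it is judged (in metres and radians):
On the way:
1. the spatula lies level in both notches of the rest, let go and still, while the flap is still shut (x of spatula in the frame of rest between -0.022 and 0.022 m and y of spatula in the frame of rest between -0.012 and 0.012 m and z of spatula in the frame of rest between 0.036 and 0.046 m and angle between the x axis of spatula and the x axis of rest, either way round below 0.2 rad and angle between spatula's own z axis and vertical below 0.1 rad and contact force between spatula and rest above 0.3 N and linear speed of spatula below 0.03 m/s and contact force between spatula and the arm below 0.1 N and contact force between spatula and the fingers below 0.1 N and value of joint flap below 0.1 rad), for 0.2 s.
At the end, for the whole second after the job is handed in: The robot still holds the flap steady at 60 degrees (+-7), nothing else touching it, and the spatula, released, lies level in both notches of the rest: balance point within 22 mm of the middle lengthwise and 12 mm across, within 0.2 rad of the rest's direction and 0.1 rad of level (x of spatula in the frame of rest between -0.022 and 0.022 m and y of spatula in the frame of rest between -0.012 and 0.012 m and z of spatula in the frame of rest between 0.036 and 0.046 m and angle between the x axis of spatula and the x axis of rest, either way round below 0.2 rad and angle between spatula's own z axis and vertical below 0.1 rad and contact force between spatula and rest above 0.3 N and linear speed of spatula below 0.03 m/s and contact force between spatula and the arm below 0.1 N and contact force between spatula and the fingers below 0.1 N and value of joint flap between 0.925 and 1.169 rad and velocity of joint flap between -0.1 and 0.1 rad/s and height (world z) of flap_handle above 0.25 m and contact force between any of the fingers, the arm and bin above 1 N and contact force between bin and jug below 0.2 N and contact force between bin and scale below 0.2 N and contact force between bin and mould below 0.2 N and contact force between bin and spatula below 0.2 N); the arm keeps its last pose, push and grip.
It fails at once if the jug is shifted by more than 25 mm or tipped (distance of jug from where it was at the start of the episode above 0.025 m or angle between jug's own z axis and vertical above 0.3 rad).
It fails at once if the scale is shifted by more than 25 mm or tipped (distance of scale from where it was at the start of the episode above 0.025 m or angle between scale's own z axis and vertical above 0.3 rad).
It fails at once if the mould is shifted by more than 25 mm or tipped (distance of mould from where it was at the start of the episode above 0.025 m or angle between mould's own z axis and vertical above 0.3 rad).
It also fails if it takes over 58 s, if anything falls off the work surface, if the arm or the gripper's body presses on something with over 40 N, if the wrist force passes 120 N, or if a joint passes its speed limit or range.

### The arm

A 7-joint arm with a two-finger parallel gripper is mounted at the origin on the work surface. World frame = base frame: x ahead of the robot, y to its left, z up, the work surface at z = 0. Lengths are in mm, angles in rad, forces in N, time in s.
With the tool pointing down it reaches from about 425 to 1025 mm from the base axis. Payload 3.6 kg.
Tool frame: the origin (TCP) lies at the very end of the fingers, on their centre line; the grasp point (between the pads) lies 19 mm behind it; z points along the fingers, y is the line along which they close (so a half turn about z gives the same grasp; the last joint's range is limited). The gripper opens to 85 mm and grips with 20 to 120 N. Pads are 22 mm wide; open, the fingers measure 114 mm over their backs; the gripper's body (76 mm by 85 mm) begins 54 mm behind the grasp point. The pads swing forward as they close: fully open they stand 13 mm farther back than shut.
Start: joints at [-1.28, 0.591, 0.048, 1.609, -0.033, 0.943, -0.034], TCP at [271.47, 672.26, 231.302] pointing down, gripper open.
Joint ranges: [-2.69, 2.69], [-0.47, 2.24], [-1.27, 1.36], [0.19, 2.51], [-1.53, 4.68], [0.08, 2.07], [-3.09, 3.09]. Speed limits (rad/s): [2.57, 2.57, 3.14, 3.14, 3.14, 3.14, 3.14].

### API

Orientations are given as a unit quaternion [x, y, z, w].
In Python, from rig import monitor, vision, sign_off gives the robot as it stands.
- The arm moves only by the shell command python3 -m jog 'ROWS' [FORCE]. ROWS is JSON, a list of rows, each an object of numbers: "tx", "ty", "tz": the shift along the world's x, y, z in mm; "turn": the turn about the world's z in degrees; "hand": the opening, from 0 (shut) to 1 (fully open). In form: [{"tx": .., "ty": .., "tz": .., "turn": .., "hand": ..}, ...]. A call has 1 to 20 rows; each row shifts and turns the commanded pose from where the row before left it; what a row does not reach is not made up. A row lasts 1/8 s, in which the tool goes at most 62.5 mm and 10.7 degrees, less where a joint would pass 70% of its speed; a pose out of reach is approached as far as the arm can. A call with a gripper value outside its range is refused whole. The fingers move at their own pace and stop on an object; FORCE is the grip in N (left out, the last holds). Time passes only in rows, so rows that do not move let the fingers close. It gives the time, the measured TCP pose, the force and the opening at its end, in the units of the state.
- monitor.get_obs(): the state, without advancing time (a new reading comes with each control period).
- vision.read_camera(name): name is "side" or "top"; returns a dict with "frame" (420x560x3 uint8, red, green, blue), "vfov" (degrees; the focal length in pixels is half the picture's height over the tangent of half this angle, whatever the lens; pixels are square), "cx", "cy" (the principal point, pixels), "world_to_cam" (4x4, takes a point from world to camera coordinates). Camera axes: x right, y down, z forward; pixel columns grow to the right and rows downward; lengths in mm; the calibration is good to about 2 mm. A picture is of the moment at which its call begins. There is no depth.
- sign_off(): hands the job in, once; it reports no verdict.
The state is a dict: "time_s": time; "joint_pos": joint angles; "joint_vel": joint speeds; "tau": joint torques, N m; "tool_pos": TCP position; "ee_rot": TCP orientation; "wrist_force": force on the tool from outside, world axes, zero at the start; "wrist_torque": the same for the moment, N m; "finger_gap": finger opening in mm.
Only numpy, scipy, OpenCV 4.12 (cv2) and the standard library are available. Lean on these libraries where they do the work, as an engineer would, in place of code of your own. Each camera call takes 0.05 s, during which the arm holds its last target. There are 200 camera calls.

## Working session

There is one attempt and no reset: what is moved stays moved. The work goes in short steps, Python scripts to look and compute and a shell command to move; the robot and the scene stay as the last step left them, time stands still between calls to the robot, and variables do not carry over. Pictures are saved under pics/ and viewed, on a budget of 10 in all, crops included, one or two more only if the job needs it, and the job is handed in when it is done.

```bash
mkdir -p pics; ls
cat > h.py <<'E'
import numpy as np, cv2
from rig import monitor, vision, sign_off
def shot(n,fn=None):
    c=vision.read_camera(n)
    if fn: cv2.imwrite('pics/'+fn,c['frame'][:,:,::-1])
    return c
def P(c):
    f=c['frame'].shape[0]/2/np.tan(np.radians(c['vfov'])/2)
    K=np.array([[f,0,c['cx']],[0,f,c['cy']],[0,0,1]]);return K@np.array(c['world_to_cam'])[:3]
def px(M,p):
    q=M@np.append(p,1);return q[:2]/q[2]
def onz(M,uv,z):
    # intersect pixel ray with plane z
    H=np.c_[M[:,0],M[:,1],M[:,2]*z+M[:,3]];w=np.linalg.solve(H,[*uv,1]);return w[:2]/w[2]
def tri(M1,a,M2,b):
    X=cv2.triangulatePoints(M1,M2,np.float64(a).reshape(2,1),np.float64(b).reshape(2,1))[:,0];return X[:3]/X[3]
E
python3 - <<'E'
from h import *
a=shot('top','top0.png');b=shot('side','side0.png')
np.savez('cal0.npz',top=P(a),side=P(b))
print({k:v for k,v in a.items() if k!='frame'},{k:v for k,v in b.items() if k!='frame'});print(monitor.get_obs())
E
```

```text
pics
{'vfov': 46.55502455852366, 'cx': 287.0635348221183, 'cy': 214.10229433072666, 'world_to_cam': array([[ 1.50102762e-02, -9.99842553e-01, -9.46361899e-03,
         2.52420972e+00],
       [-9.88964754e-01, -1.34504976e-02, -1.47539142e-01,
         5.75359649e+02],
       [ 1.47388622e-01,  1.15737889e-02, -9.89010941e-01,
         1.43177764e+03],
       [ 0.00000000e+00,  0.00000000e+00,  0.00000000e+00,
         1.00000000e+00]])} {'vfov': 48.935155774196105, 'cx': 286.5807049893111, 'cy': 210.94598212606692, 'world_to_cam': array([[-9.93742177e-01, -1.11588492e-01,  4.94909693e-03,
         5.72885030e+02],
       [-8.77558370e-02,  7.52556332e-01, -6.52654487e-01,
         1.32659646e+02],
       [ 6.91042557e-02, -6.49004603e-01, -7.57639510e-01,
         1.66289396e+03],
       [ 0.00000000e+00,  0.00000000e+00,  0.00000000e+00,
         1.00000000e+00]])}
{'time_s': 0.1, 'joint_pos': array([-1.2805374 ,  0.59203595,  0.04832013,  1.60969367, -0.03332041,
        0.94274631, -0.03373423]), 'joint_vel': array([-0.00034205, -0.00288711, -0.0005106 , -0.00449849,  0.00226793,
       -0.00270515, -0.00189982]), 'tau': array([ 4.45921178e-03, -5.49998689e+01,  1.55304506e+00, -1.98825949e+01,
        9.69093642e-03,  3.83902516e-03,  1.18895895e-05]), 'tool_pos': array([271.15777508, 671.56380316, 230.24963398]), 'ee_rot': array([ 1.90693830e-01,  9.81649013e-01, -1.02879400e-03, -1.44648668e-04]), 'wrist_force': array([-0.36892004, -0.19325301,  0.33538357]), 'wrist_torque': array([0.03666782, 0.00989526, 0.04130681]), 'finger_gap': 85.37726971564886}
```

View pics/top0.png

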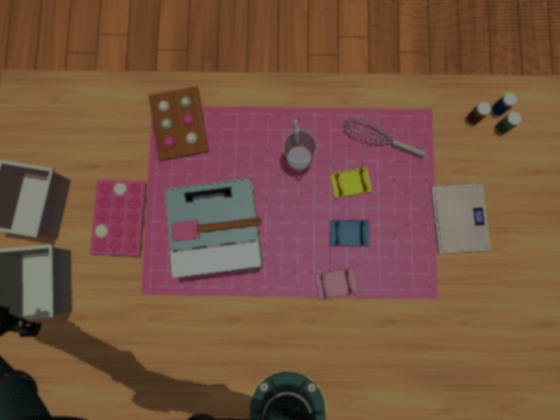

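View pics/side0.png

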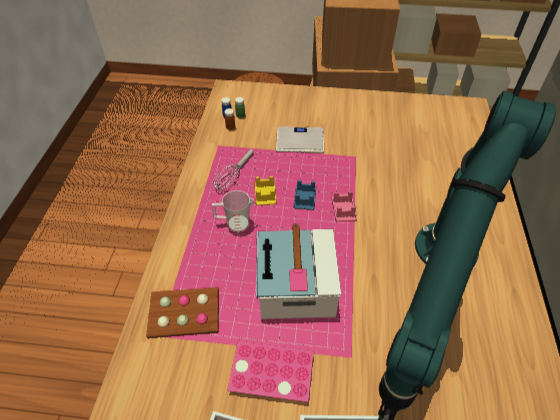

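The top view shows the bin at about (213,227) px. The spatula runs along y, with its blade at (185,230) and handle end at (260,221), and the bow handle is at (208,193). Three things look like the rest: yellow (350,183), blue (350,233) and pink (337,284), so I choose blue. A whisk (390,140) could be mistaken for the spatula. In the side view the blue rest is at (305,195), the spatula at (297,258) and the flap handle at (267,258). One close crop of both views will give me exact pixels.

Run:
```python
import cv2,numpy as np
t=cv2.imread('pics/top0.png');s=cv2.imread('pics/side0.png')
A=t[170:290,155:275];B=t[205:265,315:385];C=s[215:335,240:360];D=s[170:220,280:340]
r=lambda i,k:cv2.resize(i,None,fx=k,fy=k,interpolation=cv2.INTER_CUBIC)
o=np.zeros((600,800,3),np.uint8)
for im,k,x,y in((A,3,0,0),(C,3,400,0),(B,3.8,0,365),(D,4.4,400,365)):
    q=r(im,k);o[y:y+q.shape[0],x:x+q.shape[1]]=q[:600-y]
cv2.imwrite('pics/crop1.png',cv2.convertScaleAbs(o,alpha=1.5))
```

```text
(no output)
```

View pics/crop1.png

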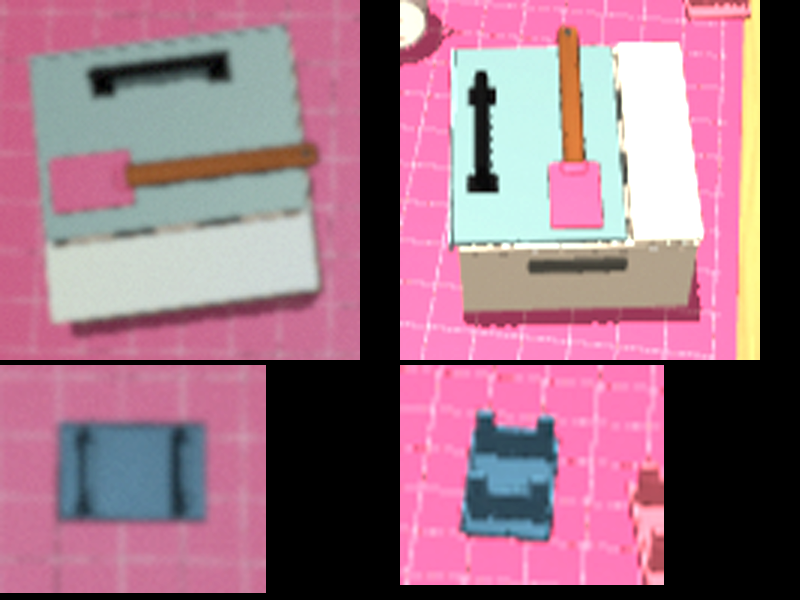

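Run:
```python
from h import *
z=np.load('cal0.npz');T,S=z['top'],z['side']
A=lambda u,v:(155+(u+.5)/3-.5,170+(v+.5)/3-.5)
C=lambda u,v:(240+(u-400+.5)/3-.5,215+(v+.5)/3-.5)
B=lambda u,v:(315+(u+.5)/3.8-.5,205+(v-365+.5)/3.8-.5)
D=lambda u,v:(280+(u-400+.5)/4.4-.5,170+(v-365+.5)/4.4-.5)
def t(n,a,b):
    X=tri(T,a,S,b);print(n,X.round(1),'res',(px(T,X)-a).round(1),(px(S,X)-b).round(1));return X
h=t('spat hend',A(317,154),C(567,30));e=t('spat bend',A(52,186),C(576,227));j=t('junct',A(130,173),C(574,163))
print('len',np.linalg.norm(h-e))
t('bar',A(160,68),C(482,132))
c1=t('frontL',A(30,57),C(452,243));c2=t('frontR',A(287,27),C(453,50))
c3=t('backR',A(319,290),C(682,43));c4=t('backL',A(50,322),C(702,240))
print(np.linalg.norm(c1-c2),np.linalg.norm(c3-c4),np.linalg.norm(c1-c4),np.linalg.norm(c2-c3))
for n,p,zz in(('h',(317,154),156),('e',(52,186),152),('bar',(160,68),190)): print(n,onz(T,A(*p),zz))
r=[onz(T,B(*p),8) for p in((58,423),(205,423),(206,520),(58,520))];print(np.round(r,1),np.mean(r,0))
print('side base bottom',onz(S,D(462,530),4),onz(S,D(548,540),4))
t('wall',B(84,471),D(512,476));t('wall2',B(180,471),D(516,416))
for a in(('nearL',(480,472)),('nearR',(545,484)),('farL',(485,412)),('farR',(547,420))): print(a[0],onz(S,D(*a[1]),58).round(1))
```

```text
spat hend [538.3  83.4 157.3] res [ 0.  -0.2] [0.2 0. ]
spat bend [505.1 328.8 153.8] res [ 0.  -0.1] [0.1 0. ]
junct [516.1 256.2 157.6] res [-0.1  0.6] [-0.6 -0.1]
len 247.64929912709985
bar [614.4 231.6 161.4] res [-0.1  0.6] [-0.6 -0.2]
frontL [626.3 357.1 148.3] res [-0.   0.4] [-0.5 -0.1]
frontR [661.  115.5 144.2] res [ 0.  -0.1] [0.1 0. ]
backR [412.2  79.3 147.9] res [-0.   0.2] [-0.2 -0. ]
backL [380.3 325.8 148.1] res [ 0.  -0.1] [0.1 0. ]
244.12341625110412 248.4843067353768 248.05359305448985 251.44093017533928
h [537.97155144  83.48523165]
e [505.15460386 329.22799826]
bar [610.62172232 226.39558112]
[[ 564.2 -121.2]
 [ 565.8 -240.3]
 [ 487.  -240.4]
 [ 485.3 -121.4]] [ 525.57317833 -180.82340007]
side base bottom [ 563.08473012 -126.80169552] [ 487.26945468 -123.95544398]
wall [ 520.3 -137.    67.5] res [ 0.1 -0.6] [0.5 0.1]
wall2 [ 522.4 -212.    64.2] res [ 0.1 -0.8] [0.7 0.2]
nearL [ 550.5 -147.7]
nearR [ 493.7 -140.2]
farL [ 553.  -220.4]
farR [ 497.7 -216.9]
```

The calibration checks out:
- **Bin:** top edge about 244–250 mm at z≈148, yaw ≈8°, hinge ≈(470,212).
- **Spatula:** length 248 mm against 250 given, balance point ≈(524,190.5), axis at 97.7°.
- **Rest:** base 119×79 mm, centre ≈(525,-181), axis at 90.8°.

I'll move above the spatula.

```bash
python3 -m jog '[{"tx":21,"ty":-40,"tz":3,"turn":-5,"hand":1},{"tx":21,"ty":-40,"tz":3,"turn":-5,"hand":1},{"tx":21,"ty":-40,"tz":3,"turn":-5,"hand":1},{"tx":21,"ty":-40,"tz":3,"turn":-5,"hand":1},{"tx":21,"ty":-40,"tz":3,"turn":-5,"hand":1},{"tx":21,"ty":-40,"tz":3,"turn":-5,"hand":1},{"tx":21,"ty":-40,"tz":3,"turn":-5,"hand":1},{"tx":21,"ty":-40,"tz":3,"turn":-5,"hand":1},{"tx":21,"ty":-40,"tz":3,"turn":-5,"hand":1},{"tx":21,"ty":-40,"tz":3,"turn":-5,"hand":1},{"tx":21,"ty":-40,"tz":0,"turn":-5,"hand":1},{"tx":21,"ty":-40,"tz":0,"turn":-5,"hand":0.7},{"tx":0,"ty":0,"tz":0,"turn":0,"hand":0.7},{"tx":0,"ty":0,"tz":0,"turn":0,"hand":0.7}]' 40
```

```text
time_s: 1.85
tool_pos: [523.0, 192.7, 261.0]
ee_rot: [0.656, 0.755, -0.0, -0.0]
wrist_force: [-0.0, 0.8, 0.2]
finger_gap: 59.9
```

```bash
python3 -m jog '[{"tx":1,"ty":-2,"tz":-25,"turn":0,"hand":0.7},{"tx":0,"ty":0,"tz":-25,"turn":0,"hand":0.7},{"tx":0,"ty":0,"tz":-24,"turn":0,"hand":0.7},{"tx":0,"ty":0,"tz":0,"turn":0,"hand":0.7}]'
python3 - <<'E'
from h import *
a=shot('top');b=shot('side')
o=np.hstack([cv2.resize(a['frame'][140:290,150:280],None,fx=3,fy=3,interpolation=2),cv2.resize(b['frame'][190:340,240:355],None,fx=3,fy=3,interpolation=2)])
cv2.imwrite('pics/c2.png',cv2.convertScaleAbs(o[:,:,::-1],alpha=1.4))
E
```

```text
time_s: 2.35
tool_pos: [522.2, 191.6, 185.5]
ee_rot: [0.655, 0.756, -0.002, -0.001]
wrist_force: [-0.3, -0.2, -0.7]
finger_gap: 59.5
```

View pics/c2.png

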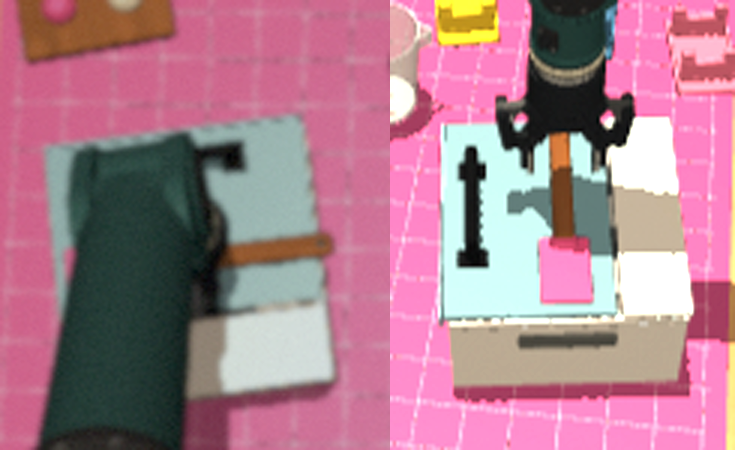

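The side crop shows the finger tips at (530,165) and (600,165), either side of the wooden handle at (563,160). I'll descend and grip.

```bash
python3 -m jog '[{"tx":0,"ty":0,"tz":-15,"turn":0,"hand":0.7},{"tx":0,"ty":0,"tz":-14,"turn":0,"hand":0.7},{"tx":0,"ty":0,"tz":-6,"turn":0,"hand":0.7},{"tx":0,"ty":0,"tz":0,"turn":0,"hand":0.3},{"tx":0,"ty":0,"tz":0,"turn":0,"hand":0},{"tx":0,"ty":0,"tz":0,"turn":0,"hand":0},{"tx":0,"ty":0,"tz":0,"turn":0,"hand":0},{"tx":0,"ty":0,"tz":0,"turn":0,"hand":0}]' 50
```

```text
time_s: 3.45
tool_pos: [524.8, 190.2, 152.7]
ee_rot: [0.656, 0.755, 0.0, 0.0]
wrist_force: [-0.4, -0.7, 2.8]
finger_gap: 20.7
```

```bash
python3 -m jog '[{"tx":0,"ty":0,"tz":10,"turn":0,"hand":0},{"tx":0,"ty":0,"tz":20,"turn":0,"hand":0},{"tx":0,"ty":0,"tz":25,"turn":0,"hand":0},{"tx":0,"ty":0,"tz":25,"turn":0,"hand":0},{"tx":0,"ty":0,"tz":20,"turn":0,"hand":0},{"tx":0,"ty":0,"tz":0,"turn":0,"hand":0},{"tx":0,"ty":0,"tz":0,"turn":0,"hand":0}]'
python3 - <<'E'
from h import *
a=shot('top');b=shot('side')
o=np.hstack([cv2.resize(a['frame'][140:290,150:280],None,fx=3,fy=3,interpolation=2),cv2.resize(b['frame'][150:300,230:345],None,fx=3,fy=3,interpolation=2)])
cv2.imwrite('pics/c3.png',cv2.convertScaleAbs(o[:,:,::-1],alpha=1.4))
E
```

```text
time_s: 4.32
tool_pos: [523.7, 190.2, 251.7]
ee_rot: [0.656, 0.755, -0.001, -0.0]
wrist_force: [-0.4, -0.0, -2.0]
finger_gap: 20.5
```

View pics/c3.png

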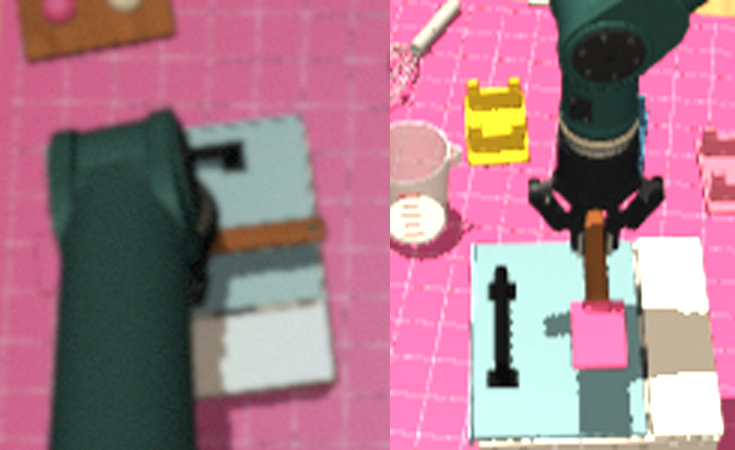

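The crop shows the spatula in the grip and clear of the flap, which is still shut. I'll check its pitch and then carry it to above the rest.

```bash
python3 - <<'E'
from h import *
z=np.load('cal0.npz');T,S=z['top'],z['side']
for zz in(235,251,265): print(zz,'blade end(side)',onz(S,(300,272.3),zz).round(1),'handle end(top)',onz(T,(257.3,216),zz).round(1))
print('expect blade y 329, handle end y 82')
for p in((295,150),):print('jug',onz(T,p,130))
E
python3 -m jog '[{"tx":0,"ty":-20,"tz":5,"turn":-1,"hand":0},{"tx":0,"ty":-35,"tz":5,"turn":-1,"hand":0},{"tx":0,"ty":-40,"tz":0,"turn":-1,"hand":0},{"tx":0,"ty":-40,"tz":0,"turn":-1,"hand":0},{"tx":0,"ty":-40,"tz":0,"turn":-1,"hand":0},{"tx":0,"ty":-40,"tz":0,"turn":-1,"hand":0},{"tx":0,"ty":-40,"tz":0,"turn":-1,"hand":0},{"tx":0,"ty":-40,"tz":0,"turn":0,"hand":0},{"tx":0,"ty":-40,"tz":0,"turn":0,"hand":0},{"tx":0,"ty":-25,"tz":0,"turn":0,"hand":0},{"tx":1,"ty":-11,"tz":0,"turn":0,"hand":0},{"tx":0,"ty":0,"tz":0,"turn":0,"hand":0},{"tx":0,"ty":0,"tz":0,"turn":0,"hand":0}]'
```

```text
235 blade end(side) [503.5 318.2] handle end(top) [540.5  86.5]
251 blade end(side) [503.  328.7] handle end(top) [538.2  85.3]
265 blade end(side) [502.5 337.8] handle end(top) [536.2  84.3]
expect blade y 329, handle end y 82
jug [750.23964442 -10.43045953]
time_s: 6.05
tool_pos: [525.4, -179.4, 262.1]
ee_rot: [0.7, 0.714, 0.0, -0.001]
wrist_force: [-0.2, -0.0, -0.8]
finger_gap: 20.6
```

```bash
python3 -m jog '[{"tx":0,"ty":-1,"tz":-25,"turn":0,"hand":0},{"tx":0,"ty":0,"tz":-45,"turn":0,"hand":0},{"tx":0,"ty":0,"tz":-45,"turn":0,"hand":0},{"tx":0,"ty":0,"tz":-40,"turn":0,"hand":0},{"tx":0,"ty":0,"tz":-25,"turn":0,"hand":0},{"tx":0,"ty":0,"tz":0,"turn":0,"hand":0},{"tx":0,"ty":0,"tz":0,"turn":0,"hand":0}]'
python3 - <<'E'
from h import *
a=shot('top');b=shot('side')
o=np.hstack([cv2.resize(a['frame'][190:290,290:390],None,fx=4,fy=4,interpolation=2),cv2.resize(b['frame'][140:240,255:355],None,fx=4,fy=4,interpolation=2)])
cv2.imwrite('pics/c4.png',cv2.convertScaleAbs(o[:,:,::-1],alpha=1.6))
E
```

```text
time_s: 6.92
tool_pos: [526.4, -181.3, 83.2]
ee_rot: [0.7, 0.714, 0.0, 0.001]
wrist_force: [0.1, -0.1, -1.7]
finger_gap: 20.7
```

View pics/c4.png

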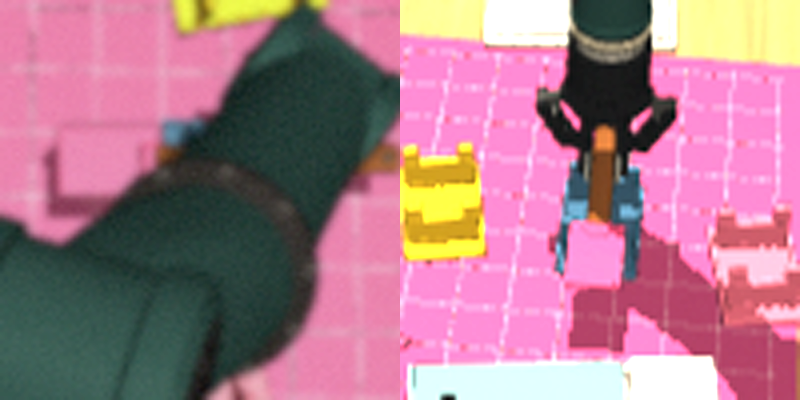

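The side crop shows the handle at (600,185), centred between the cheeks at about (575..635). Lowering.

```bash
python3 -m jog '[{"tx":-1,"ty":0,"tz":-10,"turn":0,"hand":0},{"tx":0,"ty":0,"tz":-12,"turn":0,"hand":0},{"tx":0,"ty":0,"tz":-10,"turn":0,"hand":0},{"tx":0,"ty":0,"tz":-5,"turn":0,"hand":0},{"tx":0,"ty":0,"tz":0,"turn":0,"hand":0},{"tx":0,"ty":0,"tz":0,"turn":0,"hand":0}]'
```

```text
time_s: 7.78
tool_pos: [524.5, -181.8, 45.1]
ee_rot: [0.701, 0.713, -0.0, 0.0]
wrist_force: [-0.3, 0.6, -0.9]
finger_gap: 20.4
```

```bash
python3 -m jog '[{"tx":0,"ty":0,"tz":-1,"turn":0,"hand":0},{"tx":0,"ty":0,"tz":-1,"turn":0,"hand":0},{"tx":0,"ty":0,"tz":0,"turn":0,"hand":0}]'; python3 -c "
from h import *
print(monitor.get_obs()['wrist_force'])"
```

```text
time_s: 8.15
tool_pos: [524.6, -181.8, 44.8]
ee_rot: [0.701, 0.713, 0.001, -0.0]
wrist_force: [-2.7, 1.8, 12.6]
finger_gap: 20.7
[-2.68853976  1.77373319 12.55670216]
```

Contact force is 12.6 N, so it is seated. I'll release, opening only partly so the fingers stay clear of the cheeks, and rise.

```bash
python3 -m jog '[{"tx":0,"ty":0,"tz":1,"turn":0,"hand":0.1},{"tx":0,"ty":0,"tz":0,"turn":0,"hand":0.5},{"tx":0,"ty":0,"tz":0,"turn":0,"hand":0.6},{"tx":0,"ty":0,"tz":0,"turn":0,"hand":0.7},{"tx":0,"ty":0,"tz":0,"turn":0,"hand":0.7},{"tx":0,"ty":0,"tz":15,"turn":0,"hand":0.7},{"tx":0,"ty":0,"tz":30,"turn":0,"hand":0.7},{"tx":0,"ty":0,"tz":50,"turn":0,"hand":0.7},{"tx":0,"ty":0,"tz":50,"turn":0,"hand":0.7},{"tx":0,"ty":0,"tz":50,"turn":0,"hand":0.7},{"tx":0,"ty":40,"tz":20,"turn":1,"hand":0.7},{"tx":0,"ty":60,"tz":0,"turn":1,"hand":0.7},{"tx":0,"ty":60,"tz":0,"turn":1,"hand":0.7},{"tx":20,"ty":60,"tz":0,"turn":1,"hand":0.7},{"tx":20,"ty":50,"tz":0,"turn":1,"hand":0.7},{"tx":0,"ty":0,"tz":0,"turn":0,"hand":0.7},{"tx":0,"ty":0,"tz":0,"turn":0,"hand":0.7}]'
python3 - <<'E'
from h import *
a=shot('top');b=shot('side')
o=np.hstack([cv2.resize(a['frame'][190:290,290:390],None,fx=4,fy=4,interpolation=2),cv2.resize(b['frame'][140:240,255:355],None,fx=4,fy=4,interpolation=2)])
cv2.imwrite('pics/c5.png',cv2.convertScaleAbs(o[:,:,::-1],alpha=1.6))
E
```

```text
time_s: 10.28
tool_pos: [563.8, 86.9, 259.8]
ee_rot: [0.669, 0.743, -0.0, 0.0]
wrist_force: [-0.5, -0.1, 0.6]
finger_gap: 59.8
```

View pics/c5.png

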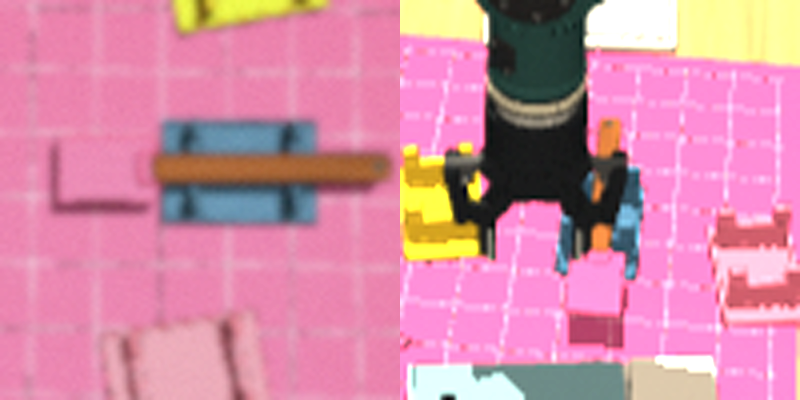

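The top crop shows the spatula lying through both notches, with the handle end at (388,166) and the blade end at (52,175). I'll check this numerically and refine the bow handle's position from the first pictures.

Run:
```python
from h import *
z=np.load('cal0.npz');T,S=z['top'],z['side']
he=onz(T,(290+388.5/4-.5,190+166.5/4-.5),50);be=onz(T,(290+52.5/4-.5,190+175.5/4-.5),46)
d=(be-he)/np.linalg.norm(be-he);print('ends',he,be,np.linalg.norm(be-he),'bal',he+109*d,be-141*d,np.degrees(np.arctan2(d[1],d[0])))
c=np.array([520,219.4]);yaw=np.radians(8);X=np.array([np.cos(yaw),np.sin(yaw)]);Y=np.array([-X[1],X[0]])
for n,M,f,(r0,r1,c0,c1) in(('top',T,'top0',(180,212,178,242)),('side',S,'side0',(230,285,258,278))):
    g=cv2.imread(f'pics/{f}.png').max(2)[r0:r1,c0:c1];ys,xs=np.where(g<55)
    print(n,'dark centroid',xs.mean()+c0,ys.mean()+r0,'bbox',xs.min()+c0,xs.max()+c0,ys.min()+r0,ys.max()+r0)
    for zz in(183,):
        for k in(-55,0,55): print(k,px(M,[*(c+95*X+k*Y),zz]).round(1))
```

```text
ends [ 526.86233531 -287.18572712] [517.04820335 -36.76500328] 250.6129607933889 bal [ 522.59383945 -178.26933743] [ 522.5698356  -177.65684682] 92.24430595869998
top dark centroid 207.6472602739726 193.33561643835617 bbox 185 230 188 201
-55 [226.1 189.1]
0 [206.2 191.6]
55 [186.4 194. ]
side dark centroid 266.9527896995708 259.7639484978541 bbox 263 272 239 278
-55 [266.3 240.4]
0 [266.2 254.8]
55 [266.2 269.8]
```

The spatula sits within 3 mm of the middle and 1.4° of the rest's axis. The bow handle's predicted pixels match in both views. I'll go above the handle at about (614,230), partway down, and look.

```bash
python3 -m jog '[{"tx":10,"ty":30,"tz":0,"turn":1,"hand":0.7},{"tx":15,"ty":45,"tz":0,"turn":1,"hand":0.7},{"tx":15,"ty":45,"tz":0,"turn":0,"hand":0.7},{"tx":10,"ty":24,"tz":0,"turn":0,"hand":0.7},{"tx":0,"ty":0,"tz":-25,"turn":0,"hand":0.7},{"tx":0,"ty":0,"tz":-30,"turn":0,"hand":0.7},{"tx":0,"ty":0,"tz":0,"turn":0,"hand":0.7},{"tx":0,"ty":0,"tz":0,"turn":0,"hand":0.7}]'
python3 - <<'E'
from h import *
b=shot('side')
o=cv2.resize(b['frame'][190:310,220:340],None,fx=4,fy=4,interpolation=2)
cv2.imwrite('pics/c6.png',cv2.convertScaleAbs(o[:,:,::-1],alpha=1.8))
E
```

```text
time_s: 11.38
tool_pos: [615.0, 231.7, 205.2]
ee_rot: [0.656, 0.755, 0.001, 0.0]
wrist_force: [0.6, 0.2, 0.8]
finger_gap: 59.9
```

View pics/c6.png

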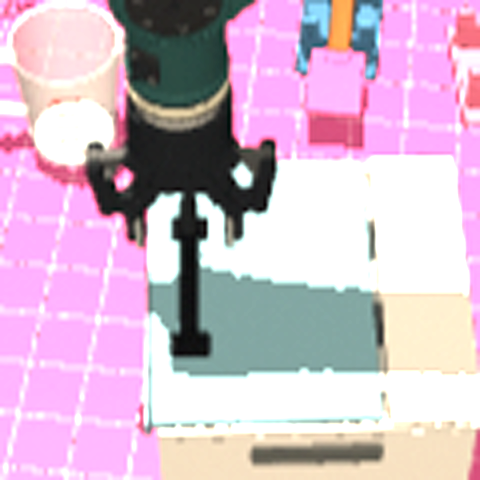

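The finger tips at (137,240) and (235,240) straddle the bar at x≈190, between its posts. I'll descend and grip.

```bash
python3 -m jog '[{"tx":0,"ty":0,"tz":-15,"turn":0,"hand":0.7},{"tx":0,"ty":0,"tz":-18,"turn":0,"hand":0.7},{"tx":0,"ty":0,"tz":-9,"turn":0,"hand":0.7},{"tx":0,"ty":0,"tz":0,"turn":0,"hand":0.4},{"tx":0,"ty":0,"tz":0,"turn":0,"hand":0.2},{"tx":0,"ty":0,"tz":0,"turn":0,"hand":0},{"tx":0,"ty":0,"tz":0,"turn":0,"hand":0},{"tx":0,"ty":0,"tz":0,"turn":0,"hand":0},{"tx":0,"ty":0,"tz":0,"turn":0,"hand":0}]' 60
python3 - <<'E'
from h import *
print(monitor.get_obs()['tool_pos'])
# arc rows
yaw=np.radians(8);r=np.hypot(145,39);a0=np.arctan2(39,145)
n=16;s=np.linspace(0,1,n+1);th=a0+np.pi/3*(3*s**2-2*s**3)
d=np.diff(r*np.c_[np.cos(th)*np.cos(yaw),np.cos(th)*np.sin(yaw),np.sin(th)],axis=0)
print(d.round(1).tolist(),d.sum(0))
E
```

```text
time_s: 12.55
tool_pos: [613.5, 231.4, 162.5]
ee_rot: [0.656, 0.755, -0.001, -0.001]
wrist_force: [-4.0, 0.0, 3.6]
finger_gap: 12.0
[613.49274965 231.40439453 162.46935818]
[[-0.5, -0.1, 1.7], [-1.4, -0.2, 4.8], [-2.5, -0.4, 7.3], [-3.8, -0.5, 9.3], [-5.3, -0.7, 10.6], [-6.9, -1.0, 11.3], [-8.4, -1.2, 11.4], [-9.8, -1.4, 10.8], [-10.8, -1.5, 9.8], [-11.3, -1.6, 8.5], [-11.2, -1.6, 6.9], [-10.5, -1.5, 5.3], [-9.2, -1.3, 3.8], [-7.3, -1.0, 2.5], [-4.7, -0.7, 1.4], [-1.7, -0.2, 0.5]] [-105.24072984  -14.79062002  106.07368355]
```

Gripped: the gap reads 12.0, about the same offset as on the spatula. I'll do the first half of the arc and check forces.

```bash
python3 -m jog '[{"tx":-0.5,"ty":0,"tz":1.7,"turn":0,"hand":0},{"tx":-1.4,"ty":-0.2,"tz":4.8,"turn":0,"hand":0},{"tx":-2.5,"ty":-0.4,"tz":7.3,"turn":0,"hand":0},{"tx":-3.8,"ty":-0.5,"tz":9.3,"turn":0,"hand":0},{"tx":-5.3,"ty":-0.7,"tz":10.6,"turn":0,"hand":0},{"tx":-6.9,"ty":-1,"tz":11.3,"turn":0,"hand":0},{"tx":-8.4,"ty":-1.2,"tz":11.4,"turn":0,"hand":0},{"tx":0,"ty":0,"tz":0,"turn":0,"hand":0},{"tx":0,"ty":0,"tz":0,"turn":0,"hand":0}]'
```

```text
time_s: 13.68
tool_pos: [586.7, 227.5, 219.5]
ee_rot: [0.656, 0.755, 0.001, 0.001]
wrist_force: [3.4, -1.2, -5.4]
finger_gap: 11.8
```

Forces are low and consistent with the spring load. I'll finish the arc.

```bash
python3 -m jog '[{"tx":-5,"ty":-0.7,"tz":5.5,"turn":0,"hand":0},{"tx":-4.8,"ty":-0.7,"tz":5.3,"turn":0,"hand":0},{"tx":-10.8,"ty":-1.5,"tz":9.8,"turn":0,"hand":0},{"tx":-11.3,"ty":-1.6,"tz":8.5,"turn":0,"hand":0},{"tx":-11.2,"ty":-1.6,"tz":6.9,"turn":0,"hand":0},{"tx":-10.5,"ty":-1.5,"tz":5.3,"turn":0,"hand":0},{"tx":-9.2,"ty":-1.3,"tz":3.8,"turn":0,"hand":0},{"tx":-7.3,"ty":-1,"tz":2.5,"turn":0,"hand":0},{"tx":-4.7,"ty":-0.7,"tz":1.4,"turn":0,"hand":0},{"tx":-1.7,"ty":-0.2,"tz":0.5,"turn":0,"hand":0},{"tx":0,"ty":0,"tz":0,"turn":0,"hand":0},{"tx":0,"ty":0,"tz":0,"turn":0,"hand":0},{"tx":0,"ty":0,"tz":0,"turn":0,"hand":0},{"tx":0,"ty":0,"tz":0,"turn":0,"hand":0}]'
python3 - <<'E'
from h import *
a=shot('top');b=shot('side');o=monitor.get_obs()
d=o['tool_pos']-[613.5,231.4,162.5];print(o['time_s'],o['tool_pos'],o['wrist_force'],o['wrist_torque'],d)
np.savez('end.npz',top=P(a),side=P(b))
bx=145+d[:2]@[np.cos(.14),np.sin(.14)];bz=39+d[2];print('flap deg',np.degrees(np.arctan2(bz,bx)-np.arctan2(39,145)),'r',np.hypot(bx,bz))
im=np.hstack([cv2.resize(a['frame'][130:290,150:400],None,fx=1.6,fy=1.6,interpolation=2),cv2.resize(b['frame'][140:340,220:350],(390,600),interpolation=2)[:256*2,:390][::1][:256]]) if 0 else np.vstack([cv2.resize(a['frame'][180:290,150:400],(600,264),interpolation=2),cv2.resize(b['frame'][150:330,200:480],(600,386),interpolation=2)[:336]])
cv2.imwrite('pics/c7.png',cv2.convertScaleAbs(im[:,:,::-1],alpha=1.5))
E
```

```text
time_s: 15.42
tool_pos: [516.3, 217.5, 273.1]
ee_rot: [0.656, 0.754, 0.007, 0.004]
wrist_force: [7.9, -1.0, 6.9]
finger_gap: 11.6
15.525 [516.32957497 217.477206   273.08667271] [ 9.68174405 -0.58325279  7.74230272] [-0.218458   -1.97174568  0.0156541 ] [-97.17042503 -13.922794   110.58667271]
flap deg 57.55969164491057 r 156.74795176099715
```

View pics/c7.png

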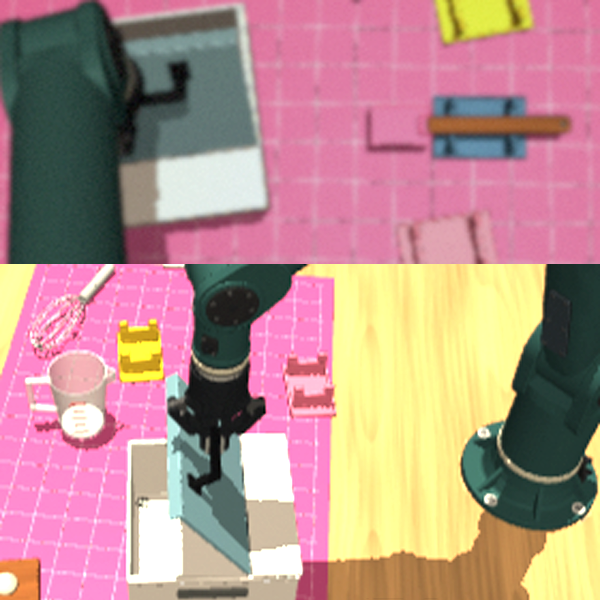

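The picture shows the flap held open, with the near free corner at crop (178,517) and the far one at (178,375). The spatula is undisturbed in the blue rest. The tool lags its command by about 8 mm at 10 N, so I'll measure the flap angle from the picture.

Run:
```python
from h import *
S=np.load('end.npz')['side']
b=lambda u,v:np.round((200+(u+.5)*280/600-.5,150+(v-264+.5)*180/386-.5),1)
print('seen near free',b(170,515),b(182,517),'far free',b(168,376),b(182,378),'near hinge',b(248,573))
c=np.array([520,219.4]);yaw=np.radians(8);X=np.array([np.cos(yaw),np.sin(yaw),0]);Y=np.array([-X[1],X[0],0]);Z=np.array([0,0,1.])
for deg in(50,54,58,62,66):
    t=np.radians(deg);e=np.cos(t)*X+np.sin(t)*Z;n=-np.sin(t)*X+np.cos(t)*Z;h=np.r_[c,144]-50*X
    print(deg,*[px(S,h+r*e+s*n+k*122*Y).round(1) for r in(179,) for k in(1,-1) for s in(4,-4)],'hinge',px(S,h+4*n+122*Y).round(1),'bar z',(h+145*e+39*n).round(0))
```

```text
seen near free [279.1 266.8] [284.7 267.7] far free [278.1 202. ] [284.7 202.9] near hinge [315.5 293.8]
50 [277.2 269.7] [275.  270.8] [276.1 203. ] [274.1 204.2] hinge [316.6 294.7] bar z [533. 221. 280.]
54 [280.9 268.1] [278.5 269.1] [279.3 201.4] [277.2 202.4] hinge [316.6 294.7] bar z [524. 220. 284.]
58 [284.8 266.6] [282.3 267.6] [282.7 199.8] [280.5 200.8] hinge [316.7 294.7] bar z [514. 219. 288.]
62 [288.8 265.3] [286.2 266.1] [286.3 198.4] [284.  199.3] hinge [316.7 294.8] bar z [504. 217. 290.]
66 [293.1 264.1] [290.3 264.9] [290.1 197.2] [287.7 198. ] hinge [316.7 294.8] bar z [494. 216. 292.]
```

The flap is at about 57°, within the band, and the tool position agrees (bar x≈516). I'll nudge it towards 60° and ease off the grip and the radial squeeze.

```bash
python3 -m jog '[{"tx":0,"ty":0,"tz":2,"turn":0,"hand":0},{"tx":-1,"ty":0,"tz":2,"turn":0,"hand":0},{"tx":-1.5,"ty":0,"tz":2,"turn":0,"hand":0},{"tx":-1,"ty":0,"tz":1,"turn":0,"hand":0},{"tx":0,"ty":0,"tz":0,"turn":0,"hand":0},{"tx":0,"ty":0,"tz":0,"turn":0,"hand":0},{"tx":0,"ty":0,"tz":0,"turn":0,"hand":0},{"tx":0,"ty":0,"tz":0,"turn":0,"hand":0}]' 35
python3 -c "
from h import *
o=monitor.get_obs();print(o['tool_pos'],o['wrist_force'],o['wrist_torque'])"
```

```text
time_s: 16.52
tool_pos: [507.5, 216.2, 276.3]
ee_rot: [0.656, 0.755, 0.001, 0.002]
wrist_force: [4.6, -1.7, -3.9]
finger_gap: 12.2
[507.49603812 216.15360281 276.25286328] [ 4.57874965 -1.67675476 -3.86633027] [-0.28315578 -1.44875481  0.08387686]
```

```bash
python3 -m jog '[{"tx":0,"ty":0,"tz":0,"turn":0,"hand":0},{"tx":0,"ty":0,"tz":0,"turn":0,"hand":0},{"tx":0,"ty":0,"tz":0,"turn":0,"hand":0},{"tx":0,"ty":0,"tz":0,"turn":0,"hand":0},{"tx":0,"ty":0,"tz":0,"turn":0,"hand":0},{"tx":0,"ty":0,"tz":0,"turn":0,"hand":0},{"tx":0,"ty":0,"tz":0,"turn":0,"hand":0},{"tx":0,"ty":0,"tz":0,"turn":0,"hand":0}]'
python3 - <<'E'
from h import *
a=shot('top','top9.png');b=shot('side')
cv2.imwrite('pics/c8.png',cv2.convertScaleAbs(cv2.resize(b['frame'][180:310,230:360],None,fx=4,fy=4,interpolation=2)[:,:,::-1],alpha=1.4))
# spatula / neighbours change in top view
p=cv2.imread('pics/top0.png').astype(int);q=cv2.imread('pics/top9.png').astype(int)
for n,(r0,r1,c0,c1) in dict(jug=(125,175,280,320),scale=(180,255,430,492),mould=(178,258,90,146)).items(): print(n,abs(p-q)[r0:r1,c0:c1].mean().round(2))
E
```

```text
time_s: 17.52
tool_pos: [507.5, 216.1, 276.2]
ee_rot: [0.656, 0.755, 0.001, 0.002]
wrist_force: [6.0, -1.1, -4.6]
finger_gap: 11.4
jug 9.57
scale 11.71
mould 9.81
```

View pics/c8.png

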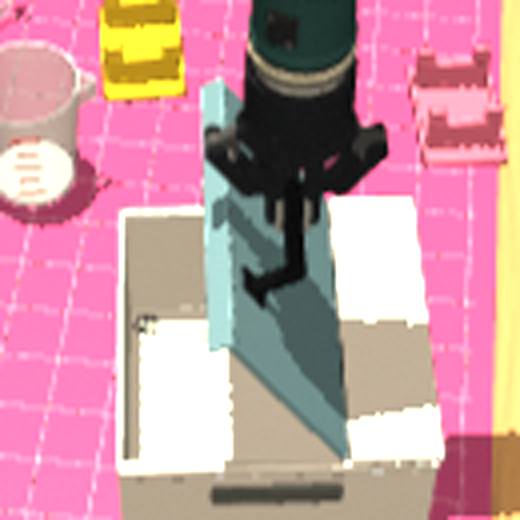

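The near free corner is at crop (228,345), which is (287,266) px and matches the model at 60°. The tool has been still for 1 s, so I'm handing in.

```bash
python3 -c "
from rig import sign_off
print(sign_off())"
```

```text
the job is handed in; nothing more can be done
None
```

The spatula is lying in the blue rest, let go, and the arm is holding the flap open at about 60°. I handed the job in at about 17.6 s of the 58 s; sign-off reports no verdict.

- **Spatula:** I took it off while the flap was still shut. From the top view after release, its balance point was about 2–3 mm from the rest's centre and its direction within 1.5° of the rest's. A later picture showed it unmoved. I judged that it lies level from its visible length and from both ends sitting in the notches; I did not measure the tilt separately.
- **Flap:** The first stop was short, at about 57°, with the tool about 8 mm behind its command and 10 N along the flap. I corrected it and eased the grip to 35 N. After that the picture and the tool position both gave 60–61°. The tool stayed still for 1 s, with about 6 N sideways and 5 N down at the wrist.
- **Jug, scale and mould:** The arm never went near them. My before-and-after image comparison was not conclusive: all three regions changed by a similar 10–12 grey levels, which could be noise or lighting, so I can't confirm from it that nothing moved.
- **Disagreements:** One triangulated height for the handle bar came out at 161 mm against the stated 183 mm, so I used the bin's geometry instead. The finger gap read 1–2 mm less than the stated widths.

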